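# Third hand at the gauge bed

## Task

First turn the range switch on the gauge readout to its third position, the mark with three dots. Then put the loose T-shaped probe carrier flat on the gauge bed, end-on, square and central to the sprung stop, and press its end against the stop with a steady push of about 10 N (the stop's pointer then stands midway between the two white lines on the bed; never push anywhere near 20 N), while I get ready to screw it down. Finish while still holding it pressed like that: do not let go, and leave the ring gauges and the micrometer stand where they are.

Things in the scene. Friction and masses are not known exactly. Their poses are not given: they have to be found in the camera images.
- range_knob (a joint): Range switch of the readout, rad. Grows as the knob turns clockwise seen from above. Four marked positions: 0 (one dot), 0.6 (two dots), 1.3 (three dots, the one wanted), 1.9 (four dots); end stops at 0 and 1.9. It starts anywhere from 0 to 0.6. Friction (0.04 N m) keeps it where it is left; there are no detents, so line it up with the mark.
- range_knob_grip (a point): Point on the knob's vertical axis at the height to grip it (77 mm above the work surface, 7 mm below the top). The black knob has a bar grip 42 mm long, 14 mm wide, 32 mm high (from 52 mm above the work surface) on a round skirt 44 mm across. The axes turn with the knob: x along the bar; a white line on the bar's -x half points at the chosen mark.
- readout: Gauge readout, a fixed low grey box 150 x 140 x 40 mm (x, y, z) with a long black display strip on top. Origin: centre of its underside. The knob's axis is 10 mm from its centre towards its own +x; rows of one to four black dots, pointing outwards from 39 mm off the axis, mark the positions on the side away from the robot.
- carrier: Probe carrier: loose aluminium part shaped like an upside-down T, the same profile all along its 70 mm length (its own x). Foot 44 mm wide (y), 16 mm high; centred rib on it 18 mm wide, its top 58 mm above the underside. About 0.28 kg (varies by a quarter). Starts upright on the work surface. Either end may face the stop. Origin: centre of its underside; z up.
- bed: Gauge bed: fixed dark iron plate 220 x 90 x 12 mm (x, y, z). Its -x half is bare; towards its +x stands the sprung stop and behind that an iron housing 34 x 70 mm, x from 75 to 109 mm, top 60 mm above the work surface. Origin: centre of its underside; the top is 12 mm above. Dragging the carrier over it takes 1 to 3 N.
- stop_pad: Sprung stop plate, steel, 10 mm thick, 62 mm wide, 50 mm high (14 to 64 mm above the work surface), across the bed, pushed back along the bed's +x. Its face looks to the bed's -x. Origin: on its mid-plane, 5 mm behind the face, 12 mm above the work surface; at rest 35 mm from the bed's origin along the bed's +x. Axes as the bed's.
- stop_face (a point): Centre of the stop's face, 39 mm above the work surface; at rest 30 mm from the bed's origin along the bed's +x.
- stop (a joint): How far the stop is pushed back, m: 0 at rest, 0.022 at its end. Its spring gives 800 N/m with no preload (10 N at 0.0125). A small pointer at the stop's foot on the bed's +y side moves along the bed beside two white lines, which stand at 0.00875 (7 N) and 0.01625 (13 N).
- ring_gauge0: Bystander: loose dark steel ring gauge, outer diameter 44 mm, 20 mm high, lying flat beyond the carrier. Origin: centre of its underside.
- ring_gauge1: Bystander: loose dark steel ring gauge, outer diameter 38 mm, 17 mm high, lying flat beyond the carrier. Origin: centre of its underside.
- ring_gauge2: Bystander: loose dark steel ring gauge, outer diameter 32 mm, 15 mm high, lying flat beyond the carrier. Origin: centre of its underside.
- mic_stand: Bystander: dark green micrometer stand with a micrometer, base 120 x 75 mm, about 105 mm high, standing at the far left. Origin: centre of its underside.
Mind the look-alikes: they are no part of the job. What is meant by the readout is not brown, and is the smaller of those in its own colour.

How it is judged:
By the outcome, as a careful person would: the job done as asked, in the order asked, and still so for the second after the job is handed in, while the arm keeps its last pose, push and grip.
It also fails if it takes over 56 s, if anything falls off the work surface, if the arm or the gripper's body presses on something with over 40 N, if the wrist force passes 120 N, or if a joint passes its speed limit or range.

## Robot

A 6-joint arm with a two-finger parallel gripper is mounted at the origin on the work surface. World frame = base frame: x ahead of the robot, y to its left, z up, the work surface at z = 0. Lengths are in m, angles in rad, forces in N, time in s.
With the tool pointing down it reaches from about 0.375 to 0.9 m from the base axis. Payload 3.1 kg.
Tool frame: the origin (TCP) lies between the finger pads; the fingertips stand 11 mm ahead of it and the grasp point (between the pads) lies 8 mm behind it; z points along the fingers, y is the line along which they close (so a half turn about z gives the same grasp; the last joint's range is limited). The gripper opens to 87 mm and grips with 3 to 60 N. Pads are 19 mm wide; open, the fingers measure 117 mm over their backs; the gripper's body (75 mm by 190 mm) begins 51 mm behind the grasp point.
Start: joints at [1.141, 0.527, 1.433, -0, 1.181, -0.178], TCP at [0.155, 0.605, 0.234] pointing down, gripper open.
Joint ranges: [-3.08, 3.08], [-0.75, 2.2], [0.22, 2.44], [-1.43, 4.57], [0, 2.65], [-2.85, 2.85]. Speed limits (rad/s): [2.79, 2.79, 3.14, 3.14, 3.14, 3.14].

## Interface

Orientations are given as a 3x3 rotation matrix whose columns are the frame's x, y, z axes.
In Python, from station import r gives the robot as it stands. The module is installed in compiled form; this text tells all that it offers.
- The arm moves only by the shell command python3 -m handwheel 'ROWS' [FORCE]. ROWS is text: rows parted by semicolons, each of 7 numbers parted by spaces: the shift along the tool's x, y, z in m, then the turn, a rotation vector about the tool's x, y, z in degrees, then the opening, from 0 (shut) to 1 (fully open). In form: tx ty tz rx ry rz fingers; .... A call has 1 to 12 rows; each row is the pose to reach, as a shift and turn from the pose commanded when the call began, along the tool's axes at that moment; what a row does not reach only later rows make up. A row lasts 1/12 s, in which the tool goes at most 41.7 mm and 7.16 degrees, less where a joint would pass 70% of its speed; a pose out of reach is approached as far as the arm can. A call with a gripper value outside its range is refused whole. The fingers move at their own pace and stop on an object; FORCE is the grip in N (left out, the last holds). Time passes only in rows, so rows that repeat a pose let the fingers close. It gives the time, the measured TCP pose, the force, the opening and the grip force at its end, in the units of the state.
- r.observe(): the state, without advancing time (a new reading comes with each control period).
- r.capture(name): name is "scene" or "top"; returns (picture, depth): 480x640x3 uint8, red, green, blue; 480x640 float32, m along the optical axis (not along the pixel's ray), 0 where there is no reading.
- r.camera_params(name): a dict with "intrinsics" (3x3 intrinsics, pixels), "world_from_camera" (4x4, takes a point from camera to world coordinates). Camera axes: x right, y up, looking along -z (the intrinsics and any distortion apply to the point x, -y, -z); pixel columns grow to the right and rows downward; lengths in m; the calibration is good to about 2 mm. A picture is of the moment at which its call begins. camera_params takes no time and is no camera call.
- r.sign_off(): hands the job in; it is judged then, once.
The state is a dict: "clock": time; "qpos": joint angles; "qvel": joint speeds; "effort": joint torques, N m; "tcp_pos": TCP position; "orientation": TCP orientation; "contact_force": force on the tool from outside, world axes, zero at the start; "wrist_torque": the same for the moment, N m; "finger_gap": opening from 0.0 (shut) to 1.0 (fully open); "grasp_force": force on a finger pad.
Only numpy, scipy, OpenCV 4.12 (cv2) and the standard library are available. Lean on these libraries where they do the work, as an engineer would, in place of code of your own. Each camera call takes 0.05 s, during which the arm holds its last target. There are 200 camera calls.

## Working session

There is one attempt and no reset: what is moved stays moved. The work goes in short steps, Python scripts to look and compute and a shell command to move; the robot and the scene stay as the last step left them, time stands still between calls to the robot, and variables do not carry over. Pictures are saved under pics/ and viewed, at most 10 in all, crops included, and the job is handed in when it is done.

```bash
mkdir -p pics; cat > h.py <<'E'
import numpy as np, cv2
from station import r
def cap(n):
    p,d=r.capture(n); return p,d,r.camera_params(n)
def ray(c,u,v):
    K=np.array(c["intrinsics"]);W=np.array(c["world_from_camera"])
    u=np.atleast_1d(u).astype(float);v=np.atleast_1d(v).astype(float)
    a=np.stack([(u-K[0,2])/K[0,0],-(v-K[1,2])/K[1,1],-np.ones_like(u)],-1)
    return W[:3,3],a@W[:3,:3].T
def onplane(c,u,v,z):
    o,d=ray(c,u,v); return o+d*((z-o[2])/d[:,2])[:,None]
def cloud(c,d):
    v,u=np.mgrid[:480,:640]; o,q=ray(c,u.ravel(),v.ravel())
    P=o+q*d.ravel()[:,None]; P[d.ravel()==0]=np.nan
    return P.reshape(480,640,3)
E
python3 - <<'E'
from h import *
for n in("scene","top"):
    p,d,c=cap(n); cv2.imwrite(f"pics/{n}0.png",p[:,:,::-1]); np.savez(f"{n}0.npz",p=p,d=d)
    print(n,c)
print(r.observe())
E
```

```text
scene {'intrinsics': array([[601.17811888,   0.        , 312.76532637],
       [  0.        , 601.17811888, 238.6375951 ],
       [  0.        ,   0.        ,   1.        ]]), 'world_from_camera': array([[-0.15796023, -0.63219572,  0.75853618,  1.32921198],
       [ 0.98730684, -0.11398899,  0.11059705,  0.17567877],
       [ 0.0165458 ,  0.7663779 ,  0.64217689,  0.78732794],
       [ 0.        ,  0.        ,  0.        ,  1.        ]])}
top {'intrinsics': array([[509.08179729,   0.        , 319.7951969 ],
       [  0.        , 509.08179729, 235.92754104],
       [  0.        ,   0.        ,   1.        ]]), 'world_from_camera': array([[ 0.01571538,  0.99189624, -0.12607492,  0.37951958],
       [-0.99973709,  0.01769335,  0.01458432,  0.07209084],
       [ 0.01669682,  0.12581257,  0.99191351,  1.13201462],
       [ 0.        ,  0.        ,  0.        ,  1.        ]])}
{'clock': 0.1, 'qpos': array([ 1.14151574e+00,  5.28373253e-01,  1.43378263e+00,  2.50679220e-05,
        1.18139960e+00, -1.78512471e-01]), 'qvel': array([ 0.0013366 , -0.00040971, -0.00280502,  0.00043766,  0.00208785,
        0.00210493]), 'effort': array([-2.59615399e-04, -4.40985775e+01, -1.77149999e+01,  6.34933147e-02,
        5.33717754e-02, -6.72245142e-05]), 'tcp_pos': array([0.15479353, 0.60486565, 0.23266675]), 'orientation': array([[-9.68719578e-01,  2.48156559e-01, -8.38048766e-04],
       [ 2.48157696e-01,  9.68718022e-01, -1.77507854e-03],
       [ 3.71335560e-04, -1.92752159e-03, -9.99998073e-01]]), 'contact_force': array([ 0.12905995,  0.10078604, -0.00332136]), 'wrist_torque': array([-0.05531864,  0.054412  , -0.03825359]), 'grasp_force': 0.0, 'finger_gap': 1.0003257581577165}
```

View pics/top0.png

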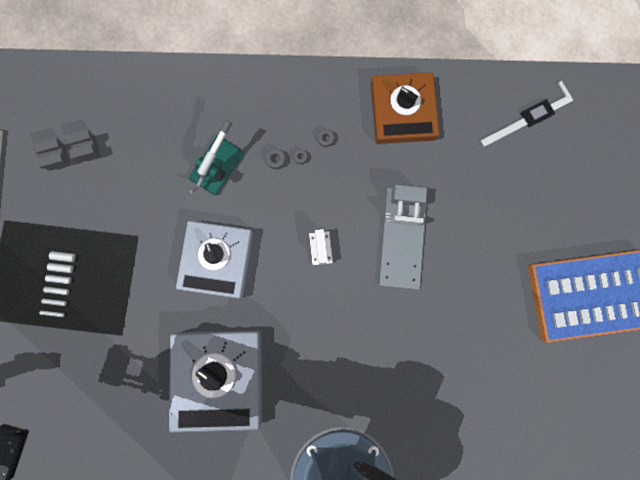

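View pics/scene0.png

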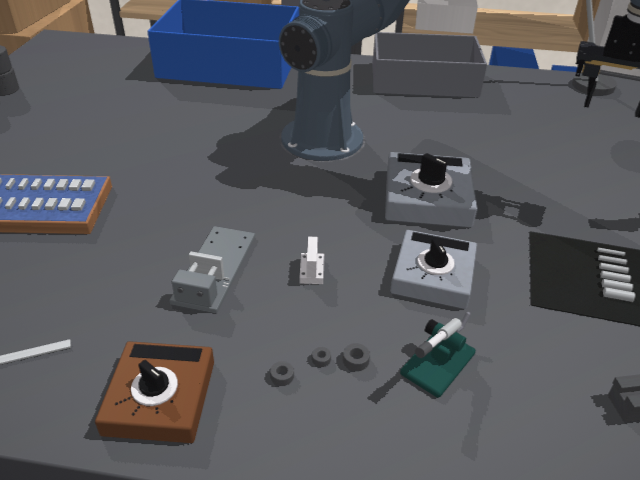

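The top view shows the smaller grey readout at (214,260) with its knob at (212,254), the carrier at (320,247), and the bed at (404,240) with its stop towards the far side at (407,215). The scene view agrees. Next I measure all of these.

```bash
cat > m.py <<'E'
from h import *
def rect(P,lab):
    P=P[np.isfinite(P[:,0])]
    (cx,cy),(w,h),a=cv2.minAreaRect((P[:,:2]*1000).astype(np.float32)); print(lab,len(P),"c",round(cx,1),round(cy,1),"size",round(w,1),round(h,1),"ang",round(a,2),"zmed",np.round(np.median(P[:,2])*1000,1))
z=np.load("top0.npz");p=z["p"];d=z["d"];c=r.camera_params("top");C=cloud(c,d)
z2=np.load("scene0.npz");p2=z2["p"];c2=r.camera_params("scene");C2=cloud(c2,z2["d"])
def roi(u0,u1,v0,v1):
    m=np.zeros((480,640),bool);m[v0:v1,u0:u1]=1;return m
def rehit(m,zz,lab):
    m=cv2.morphologyEx(m.astype(np.uint8),cv2.MORPH_OPEN,np.ones((2,2),np.uint8))
    v,u=np.nonzero(m); rect(onplane(c,u,v,zz),lab)
H=C[:,:,2]
print("table z",np.nanmedian(H[roi(330,370,200,280)]))
k=roi(165,265,212,305)
rehit(k&(H>.03)&(H<.048),.04,"readout top")
rehit(k&(H>.07),.084,"knob top")
k=roi(300,345,215,275)
rehit(k&(H>.045),.058,"rib"); rehit(k&(H>.008),.016,"carrier all"); 
k=roi(370,440,175,300)
rehit(k&(H>.007)&(H<.018),.012,"bed"); rehit(k&(H>.045),.06,"stop+housing")
rehit(roi(370,440,207,225)&(H>.055),.064,"pad")
for n,(C_,R) in {"knob2":(C2,(415,460,235,275)),"rib2":(C2,(295,330,230,290))}.items():
    m=roi(*R)&(C_[:,:,2]>(.07 if n[0]=="k" else .048)); rect(C_[m],n)
m=roi(380,480,230,310)&(abs(C2[:,:,2]-.04)<.006);rect(C2[m],"readout2")
m=roi(165,260,220,315)&(abs(C2[:,:,2]-.012)<.005);rect(C2[m],"bed2")
a=cv2.resize(p[215:305,165:265],None,fx=6,fy=6,interpolation=cv2.INTER_CUBIC)[:,:,::-1]
b=cv2.resize(p2[225:310,385:485],None,fx=6,fy=6,interpolation=cv2.INTER_CUBIC)[:,:,::-1]
a=cv2.resize(a,(400,360));b=cv2.resize(b,(400,340));cv2.imwrite("pics/k.png",np.hstack([a,cv2.copyMakeBorder(b,0,20,0,0,0)]))
E
python3 m.py
```

```text
table z -0.000346202508507365
readout top 4126 c 463.7 281.4 size 140.1 149.3 ang 82.7 zmed 40.0
knob top 153 c 473.2 279.5 size 43.3 15.5 ang 22.71 zmed 84.0
rib 284 c 494.0 52.3 size 70.4 18.0 ang 7.24 zmed 58.0
carrier all 655 c 496.9 52.6 size 76.1 43.9 ang 7.42 zmed 16.0
bed 3060 c 519.2 -130.4 size 90.4 219.1 ang 85.36 zmed 12.0
stop+housing 844 c 588.6 -135.4 size 71.2 82.9 ang 84.97 zmed 60.0
pad 154 c 553.7 -133.0 size 60.6 11.5 ang 85.8 zmed 64.0
knob2 191 c 475.2 280.6 size 44.3 15.1 ang 24.15 zmed 81.5
rib2 270 c 496.7 52.3 size 73.0 16.8 ang 8.94 zmed 57.1
readout2 3478 c 464.4 282.4 size 140.1 154.6 ang 82.66 zmed 39.5
bed2 2068 c 520.5 -130.3 size 92.0 222.6 ang 85.67 zmed 11.2
```

View pics/k.png

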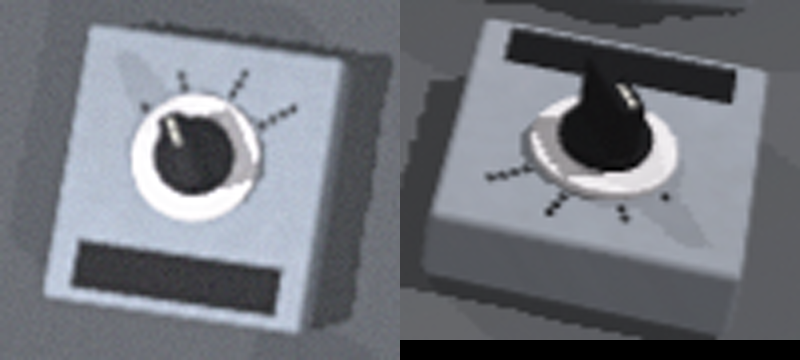

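The left crop gives dot rows at top pixels of about (201,242) for one dot and (223,239)–(226,233) for three dots. The white line lies between the one-dot and two-dot marks. I'll work out the angles and the first move.

```bash
cat >> h.py <<'E'
def move(t,yaw):
    s=r.observe();R=s["orientation"];x=np.degrees(np.arctan2(R[1,0],R[0,0]))
    dz=(x-yaw+180)%360-180
    print("tool shift mm",np.round(R.T@(np.array(t)-s["tcp_pos"])*1000,1),"rz",round(dz,2),"| tcp",np.round(s["tcp_pos"]*1000,1),"yaw",round(x,2),"tilt",np.round(R[2,:2]*57.3,2),"F",np.round(s["contact_force"],1),"gap",round(s["finger_gap"],3),"grip",round(s["grasp_force"],1),"t",round(s["clock"],2),"q",np.round(s["qpos"],2))
E
python3 - <<'E'
from h import *
z=np.load("top0.npz");p=z["p"].astype(int);c=r.camera_params("top")
ax=np.array([.474,.280])
P=onplane(c,*(np.mgrid[:480,:640][::-1].reshape(2,-1)),.04).reshape(480,640,3)
q=P[:,:,:2]-ax;rad=np.hypot(q[...,0],q[...,1])*1000;an=np.degrees(np.arctan2(q[...,1],q[...,0]))
g=p.sum(2)
m=(rad>36)&(rad<66)&(abs(an+7)<75)
w=np.clip(np.median(g[m])-60-g,0,None)*m
for lo,hi in((35,62),(0,30),(-42,-10),(-80,-45)):
    k=m&(an>lo)&(an<hi); print(lo,hi,"mark angle",round((w*an)[k].sum()/w[k].sum(),1),"rad",round((w*rad)[k].sum()/w[k].sum(),1),int(w[k].sum()))
move((.474,.280,.15),203.3)
E
```

```text
35 62 mark angle 48.7 rad 42.3 1014
0 30 mark angle 15.3 rad 44.5 1418
-42 -10 mark angle -20.7 rad 50.3 2785
-80 -45 mark angle -58.7 rad 46.7 2681
tool shift mm [-389.9 -235.3   83. ] rz -37.67 | tcp [154.8 604.9 232.7] yaw 165.63 tilt [ 0.02 -0.11] F [ 0.1  0.1 -0. ] gap 1.0 grip 0.0 t 0.1 q [ 1.14  0.53  1.43  0.    1.18 -0.18]
```

```bash
python3 -m handwheel '-0.39 -0.235 0.03 0 0 -37.7 0.5;-0.39 -0.235 0.03 0 0 -37.7 0.5;-0.39 -0.235 0.03 0 0 -37.7 0.5;-0.39 -0.235 0.03 0 0 -37.7 0.5;-0.39 -0.235 0.03 0 0 -37.7 0.5;-0.39 -0.235 0.03 0 0 -37.7 0.5;-0.39 -0.235 0.03 0 0 -37.7 0.5;-0.39 -0.235 0.03 0 0 -37.7 0.5;-0.39 -0.235 0.03 0 0 -37.7 0.5;-0.39 -0.235 0.03 0 0 -37.7 0.5;-0.39 -0.235 0.03 0 0 -37.7 0.5;-0.39 -0.235 0.03 0 0 -37.7 0.5' 20
python3 - <<'E'
from h import *
move((.474,.280,.069),203.3)
E
```

```text
clock: 1.1
tcp_pos: [0.4789, 0.277, 0.2031]
orientation: [[-0.92, -0.392, 0.003], [-0.392, 0.92, -0.001], [-0.002, -0.002, -1.0]]
contact_force: [1.0, 0.6, -0.3]
finger_gap: 0.498
grasp_force: 0.0
tool shift mm [  3.6   5.  134.1] rz -0.23 | tcp [478.9 277.  203.1] yaw -156.93 tilt [-0.11 -0.13] F [ 1.   0.6 -0.3] gap 0.498 grip 0.0 t 1.1 q [ 0.32  0.47  1.65 -0.    1.02 -1.65]
```

```bash
python3 -m handwheel '0 0 0.04 0 0 0 0.5;0 0 0.08 0 0 0 0.5;0 0 0.08 0 0 0 0.5;0 0 0.08 0 0 0 0.5;0 0 0.08 0 0 0 0.5'
python3 - <<'E'
from h import *
move((.474,.280,.069),203.3)
E
```

```text
clock: 1.52
tcp_pos: [0.4749, 0.2817, 0.1247]
orientation: [[-0.918, -0.397, 0.001], [-0.397, 0.918, 0.0], [-0.001, -0.0, -1.0]]
contact_force: [0.5, -0.3, -0.0]
finger_gap: 0.499
grasp_force: 0.0
tool shift mm [ 1.6 -1.2 55.7] rz 0.07 | tcp [474.9 281.7 124.7] yaw -156.63 tilt [-0.07 -0.  ] F [ 0.5 -0.3 -0. ] gap 0.499 grip 0.0 t 1.52 q [ 0.33  0.58  1.72  0.    0.84 -1.65]
```

```bash
python3 -m handwheel '0.001 -0.001 0.03 0 0 0 0.5;0.001 -0.001 0.055 0 0 0 0.5;0.001 -0.001 0.055 0 0 0 0.5;0.001 -0.001 0.055 0 0 0 0;0.001 -0.001 0.055 0 0 0 0;0.001 -0.001 0.055 0 0 0 0;0.001 -0.001 0.055 0 0 0 0;0.001 -0.001 0.055 0 0 0 0;0.001 -0.001 0.055 0 0 0 0' 20
python3 - <<'E'
from h import *
move((.474,.280,.069),203.3)
E
```

```text
clock: 2.27
tcp_pos: [0.4739, 0.2823, 0.0701]
orientation: [[-0.92, -0.393, 0.001], [-0.393, 0.92, 0.005], [-0.003, 0.005, -1.0]]
contact_force: [-4.0, 7.9, 5.8]
finger_gap: 0.16
grasp_force: 20.0
tool shift mm [ 0.9 -2.1  1.1] rz -0.17 | tcp [473.9 282.3  70.1] yaw -156.87 tilt [-0.18  0.26] F [-4.   7.9  5.8] gap 0.16 grip 20.0 t 2.27 q [ 0.33  0.67  1.75  0.01  0.72 -1.65]
```

```bash
python3 -m handwheel '0 0.001 0 0 0 0 0;0 0.001 0 0 0 5 0;0 0.001 0 0 0 10 0;0 0.001 0 0 0 15 0;0 0.001 0 0 0 20 0;0 0.001 0 0 0 25 0;0 0.001 0 0 0 30 0;0 0.001 0 0 0 35 0;0 0.001 0 0 0 40 0;0 0.001 0 0 0 45 0;0 0.001 0 0 0 49 0;0 0.001 0 0 0 49 0'
python3 - <<'E'
from h import *
move((.474,.280,.069),154)
E
```

```text
clock: 3.27
tcp_pos: [0.4739, 0.2818, 0.0701]
orientation: [[-0.9, 0.436, 0.002], [0.436, 0.9, 0.002], [-0.0, 0.003, -1.0]]
contact_force: [-1.8, 3.9, 5.9]
finger_gap: 0.16
grasp_force: 20.0
tool shift mm [-0.9 -1.6  1.1] rz 0.15 | tcp [473.9 281.8  70.1] yaw 154.15 tilt [-0.02  0.15] F [-1.8  3.9  5.9] gap 0.16 grip 20.0 t 3.27 q [ 0.33  0.67  1.75  0.    0.72 -0.79]
```

Release, rise, swing towards the carrier and look at the knob.

```bash
python3 -m handwheel '0 0 0 0 0 0 0.5;0 0 0 0 0 0 0.5;0 0 0 0 0 0 0.5;0 0 0 0 0 0 0.5;0 0 -0.04 0 0 0 0.5;0 0 -0.08 0 0 0 0.5;0 0 -0.12 0 0 0 0.5;0 0 -0.12 0 0 0 0.5'
python3 - <<'E'
from h import *
move((.4955,.0524,.15),187.3)
E
```

```text
clock: 3.93
tcp_pos: [0.4783, 0.2822, 0.1955]
orientation: [[-0.901, 0.433, 0.014], [0.433, 0.901, 0.005], [-0.01, 0.01, -1.0]]
contact_force: [1.8, 0.1, 0.3]
finger_gap: 0.502
grasp_force: 0.0
tool shift mm [-114.6 -200.1   44.7] rz -32.97 | tcp [478.3 282.2 195.5] yaw 154.33 tilt [-0.59  0.58] F [1.8 0.1 0.3] gap 0.502 grip 0.0 t 3.93 q [ 0.33  0.48  1.66 -0.    0.99 -0.79]
```

```bash
python3 -m handwheel '-0.115 -0.2 0 0 0 -33 0.5;-0.115 -0.2 0 0 0 -33 0.5;-0.115 -0.2 0 0 0 -33 0.5;-0.115 -0.2 0 0 0 -33 0.5;-0.115 -0.2 0 0 0 -33 0.5;-0.115 -0.2 0 0 0 -33 0.5;-0.115 -0.2 0 0 0 -33 0.5;-0.115 -0.2 0 0 0 -33 0.5;-0.115 -0.2 0 0 0 -33 0.5;-0.115 -0.2 0 0 0 -33 0.5'
cat > k.py <<'E'
from h import *
p,d,c=cap("top");p2,d2,c2=cap("scene");H=cloud(c,d)[:,:,2]
np.savez("top1.npz",p=p,d=d);np.savez("scene1.npz",p=p2,d=d2)
m=np.zeros((480,640),bool);m[235:275,195:235]=1;m&=H>.07
v,u=np.nonzero(m);P=onplane(c,u,v,.084)
(cx,cy),(w,h),a=cv2.minAreaRect((P[:,:2]*1000).astype(np.float32));print(cx,cy,w,h,a)
g=p.astype(int).sum(2)
ax=np.array([.4739,.2815]);Q=onplane(c,*(np.mgrid[:480,:640][::-1].reshape(2,-1)),.04).reshape(480,640,3)[...,:2]-ax
rad=np.hypot(Q[...,0],Q[...,1])*1000;an=np.degrees(np.arctan2(Q[...,1],Q[...,0]))
K=(rad>36)&(rad<66)&(abs(an+7)<75)
w=np.clip(np.median(g[K])-60-g,0,None)*K
for lo,hi in((35,62),(0,30),(-42,-10),(-80,-45)):
    k=K&(an>lo)&(an<hi);print(lo,hi,round((w*an)[k].sum()/w[k].sum(),1),round((w*rad)[k].sum()/w[k].sum(),1))
import sys
a=cv2.resize(p[220:290,175:255],(640,560),interpolation=cv2.INTER_CUBIC)[:,:,::-1];cv2.imwrite(sys.argv[1],a)
move((.4955,.0524,.15),187.3)
E
python3 k.py pics/k1.png
```

```text
clock: 4.77
tcp_pos: [0.4902, 0.0515, 0.1883]
orientation: [[-0.992, -0.128, -0.001], [-0.128, 0.992, 0.0], [0.001, 0.001, -1.0]]
contact_force: [-0.7, 0.1, 0.1]
finger_gap: 0.498
grasp_force: 0.0
475.1475830078125 281.83941650390625 16.260242462158203 40.31696701049805 63.64380645751953
35 62 47.2 41.1
0 30 14.2 43.5
-42 -10 -23.9 48.7
-80 -45 -56.8 43.4
tool shift mm [-5.3 -0.3 38.4] rz 0.15 | tcp [490.3  52.  188.4] yaw -172.55 tilt [0.02 0.02] F [-0.7 -0.1  0.1] gap 0.498 grip 0.0 t 4.87 q [-0.12  0.42  1.81  0.    0.92 -1.82]
```

View pics/k1.png

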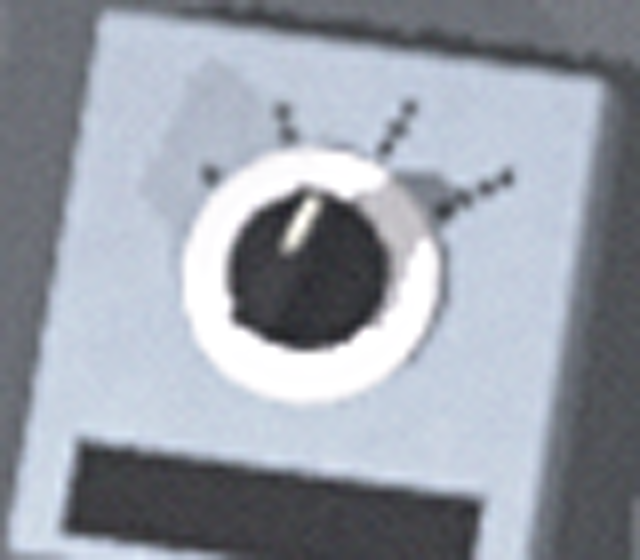

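The picture shows the white line running (287,250)→(317,198), about 30° from vertical. The three-dot row runs (384,152)→(411,106), also about 30°, so the knob is set. Next is the carrier.

```bash
python3 -m handwheel '-0.005 0 0.04 0 0 0 0.5;-0.005 0 0.08 0 0 0 0.5;-0.005 0 0.12 0 0 0 0.5;-0.005 0 0.152 0 0 0 0.5;-0.005 0 0.152 0 0 0 0.5;-0.005 0 0.152 0 0 0 0;-0.005 0 0.152 0 0 0 0;-0.005 0 0.152 0 0 0 0;-0.005 0 0.152 0 0 0 0;-0.005 0 0.152 0 0 0 0;-0.005 0 0.152 0 0 0 0' 40
python3 - <<'E'
from h import *
move((.4955,.0524,.036),187.3)
E
```

```text
clock: 5.78
tcp_pos: [0.4969, 0.0515, 0.0387]
orientation: [[-0.992, -0.127, 0.004], [-0.127, 0.992, 0.0], [-0.004, -0.0, -1.0]]
contact_force: [-0.4, 2.5, 7.7]
finger_gap: 0.202
grasp_force: 40.0
tool shift mm [1.2 1.1 2.7] rz -0.0 | tcp [496.9  51.5  38.7] yaw -172.7 tilt [-0.24 -0.02] F [-0.4  2.5  7.7] gap 0.202 grip 40.0 t 5.78 q [-0.12  0.69  1.89  0.    0.55 -1.82]
```

```bash
python3 -m handwheel '0 0 -0.03 0 0 0 0;0 0 -0.06 0 0 0 0;0 0 -0.06 0 0 0 0;0 0 -0.06 0 0 0 0'
cat > b.py <<'E'
from h import *
# bed edges from the untouched first pictures: depth-step-free colour edges, line fits on plane z=.012
def fit(P): 
    vx,vy,x,y=cv2.fitLine((P*1000).astype(np.float32),cv2.DIST_HUBER,0,.01,.01).ravel(); return np.degrees(np.arctan(vy/vx)),x,y
e=np.array([np.cos(np.radians(-4.6)),np.sin(np.radians(-4.6))]);n=np.array([-e[1],e[0]]);c0=np.array([.5198,-.1304])
for nm in("top","scene"):
    for f in "01":
        z=np.load(nm+f+".npz");c=r.camera_params(nm);W=np.linalg.inv(c["world_from_camera"]);K=c["intrinsics"]
        g=cv2.GaussianBlur(z["p"],(3,3),0).astype(np.float32).sum(2)
        def samp(X,zz):
            q=W[:3,:3]@np.array([X[0],X[1],zz])+W[:3,3];u=K[0,0]*q[0]/-q[2]+K[0,2];v=-K[1,1]*q[1]/-q[2]+K[1,2]
            return cv2.getRectSubPix(g,(1,1),(float(u),float(v)))[0,0]
        def edge(s,t0,zz,sign_axis):
            ts=np.arange(-.008,.008,.0004);prof=np.array([samp(c0+(s*e+(t0+t)*n if sign_axis else (t0+t)*e+s*n),zz) for t in ts])
            gr=abs(np.gradient(prof));w=gr*(gr>gr.max()*.5);return (w*ts).sum()/w.sum()
        out=[]
        for t0 in(.045,-.045):
            S=np.arange(-.10,.02,.004);T=np.array([edge(s,t0,.012,1) for s in S]);T0=np.median(T);ok=abs(T-np.median(T))<.003
            k=np.polyfit(S[ok],T[ok],1);out.append((round(-4.6+np.degrees(k[0]),2),round(np.polyval(k,0)*1000,2),int(ok.sum())))
        S=np.arange(-.04,.041,.004);T=np.array([edge(s,-.11,.012,0) for s in S]);ok=abs(T-np.median(T))<.003
        k=np.polyfit(S[ok],T[ok],1);out.append(("near end",round(-4.6-np.degrees(k[0]),2),round(np.polyval(k,0)*1000,2)))
        S=np.arange(-.026,.027,.004);T=np.array([edge(s,.030,.064,0) for s in S]);ok=abs(T-np.median(T))<.003
        k=np.polyfit(S[ok],T[ok],1);out.append(("pad",round(-4.6-np.degrees(k[0]),2),round(np.polyval(k,0)*1000,2)))
        print(nm,f,out)
p,d,c=cap("scene");p1,d1,c1=cap("top")
cv2.imwrite("pics/lift.png",np.hstack([cv2.resize(p[140:380,150:450],(400,320)),cv2.resize(p1[130:330,250:450],(320,320))])[:,:,::-1])
move((.5029,-.129,.1),175.4)
E
python3 b.py
```

```text
clock: 6.12
tcp_pos: [0.4968, 0.051, 0.0984]
orientation: [[-0.992, -0.128, 0.005], [-0.128, 0.992, -0.001], [-0.005, -0.001, -1.0]]
contact_force: [-0.2, 0.4, -3.2]
finger_gap: 0.199
grasp_force: 40.0
top 0 [(np.float64(-4.67), np.float64(0.47), 30), (np.float64(-4.78), np.float64(2.1), 30), ('near end', np.float64(-4.85), np.float64(1.69)), ('pad', np.float64(-4.56), np.float64(1.2))]
top 1 [(np.float64(-4.71), np.float64(0.46), 30), (np.float64(-4.78), np.float64(2.14), 30), ('near end', np.float64(-4.89), np.float64(1.68)), ('pad', np.float64(-4.29), np.float64(-0.81))]
scene 0 [(np.float64(-4.64), np.float64(0.27), 30), (np.float64(-3.84), np.float64(2.84), 26), ('near end', np.float64(-4.72), np.float64(2.17)), ('pad', np.float64(-4.93), np.float64(1.79))]
scene 1 [(np.float64(-4.35), np.float64(0.62), 29), (np.float64(-5.01), np.float64(1.22), 23), ('near end', np.float64(-5.47), np.float64(1.83)), ('pad', np.float64(-3.87), np.float64(1.5))]
tool shift mm [  15.  -179.7   -3.7] rz 11.93 | tcp [494.9  51.2  96.4] yaw -172.67 tilt [0.05 0.01] F [-0.5  1.1 -3. ] gap 0.203 grip 40.0 t 6.22 q [-0.12  0.58  1.87 -0.    0.69 -1.82]
```

View pics/lift.png

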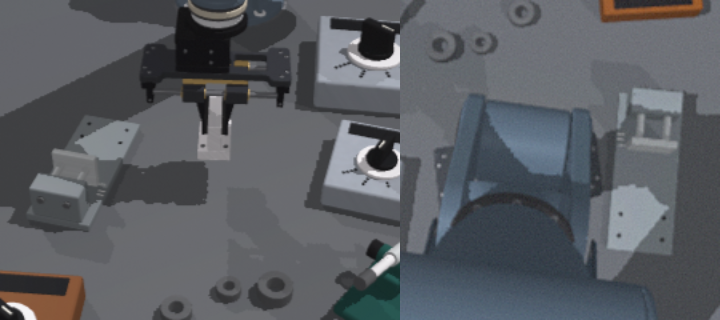

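The pictures show the carrier held squarely by its rib and hanging level between the fingers, at about (215,140). Bed yaw is about -4.7°. Move it above the bare half of the bed.

```bash
python3 -m handwheel '0.004 -0.03 -0.01 0 0 2 0;0.008 -0.065 -0.01 0 0 5 0;0.011 -0.1 -0.01 0 0 8 0;0.014 -0.135 -0.01 0 0 10 0;0.015 -0.165 -0.01 0 0 12 0;0.015 -0.179 -0.01 0 0 12 0;0.015 -0.179 -0.01 0 0 12 0;0.015 -0.179 -0.01 0 0 12 0;0.015 -0.179 -0.01 0 0 12 0'
python3 - <<'E'
from h import *
move((.5029,-.1284,.0525),175.28)
E
```

```text
clock: 6.97
tcp_pos: [0.5021, -0.1267, 0.1056]
orientation: [[-0.997, 0.081, -0.003], [0.081, 0.997, 0.002], [0.004, 0.002, -1.0]]
contact_force: [-0.5, 0.2, -3.2]
finger_gap: 0.202
grasp_force: 40.0
tool shift mm [-1.1 -1.7 53.1] rz 0.08 | tcp [ 502.1 -126.7  105.6] yaw 175.36 tilt [0.2  0.11] F [-0.5  0.2 -3.2] gap 0.202 grip 40.0 t 6.97 q [-0.46  0.58  1.81  0.    0.75 -1.95]
```

Lower it to just above the bed, let it settle, then check against the pad and bed.

```bash
python3 -m handwheel '0 -0.001 0.02 0 0 0 0;0 -0.001 0.04 0 0 0 0;0 -0.001 0.05 0 0 0 0;0 -0.001 0.05 0 0 0 0;0 -0.001 0.05 0 0 0 0;0 -0.001 0.05 0 0 0 0'
python3 - <<'E'
from h import *
move((.5029,-.1284,.0515),175.28)
p,d,c=cap("scene");p1,d1,c1=cap("top");np.savez("scene2.npz",p=p,d=d)
C=cloud(c,d);m=(C[...,0]>.42)&(C[...,0]<.62)&(C[...,1]>-.2)&(C[...,1]<-.06)
cv2.imwrite("pics/place.png",np.hstack([cv2.resize(p[190:330,150:290],(560,560),interpolation=cv2.INTER_CUBIC),cv2.resize(p1[170:310,370:430],(240,560))])[:,:,::-1])
E
```

```text
clock: 7.47
tcp_pos: [0.5039, -0.1288, 0.057]
orientation: [[-0.997, 0.08, 0.001], [0.08, 0.997, -0.0], [-0.001, -0.0, -1.0]]
contact_force: [0.3, -0.0, -3.0]
finger_gap: 0.205
grasp_force: 40.0
tool shift mm [1.  0.3 5.5] rz 0.11 | tcp [ 503.9 -128.8   57. ] yaw 175.39 tilt [-0.04 -0.01] F [ 0.3 -0.  -3. ] gap 0.205 grip 40.0 t 7.47 q [-0.47  0.67  1.83  0.    0.64 -1.96]
```

View pics/place.png

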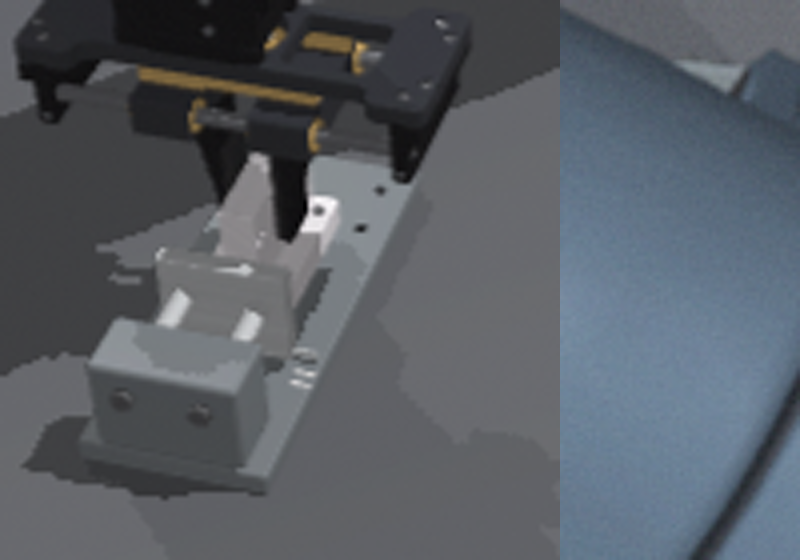

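The scene crop shows the carrier just above the bed, with the rib at (245,210) behind the pad at (225,290), seemingly aligned. I'll compare their lateral centres in the same view.

```bash
cat > lat.py <<'E'
from h import *
import sys
f=sys.argv[1]
if f=="new":
    p,d,c=cap("scene");
else: z=np.load(f);p,d=z["p"],z["d"];c=r.camera_params("scene")
C=cloud(c,d);a=np.radians(-4.72);e=np.array([np.cos(a),np.sin(a)]);n=np.array([-e[1],e[0]])
q=C[...,:2]-np.array([.5198,-.1298]);s=q@e*1000;t=q@n*1000;h=C[...,2]*1000;br=p.max(2)
def show(l,m,v):
    v=v[m];print(l,m.sum(),np.round(np.percentile(v,[2,10,50,90,98]),1)) if m.sum() else print(l,0)
rib=(s>-5)&(s<35)&(h>67)&(h<82)&(abs(t)<16)
show("rib t",rib,t);show("rib s",rib,s);show("rib h",rib,h)
pad=(s>20)&(s<55)&(h>30)&(h<68)&(abs(t)<40)&(s-s>-1)
for lo in(32,40,48,56): 
    m=(s>30)&(s<60)&(h>lo)&(h<lo+8)&(abs(t)<40)
    show(f"pad t {lo}",m,t);show("   s",m,s)
m=(s>18)&(s<50)&(h>60)&(h<68)&(abs(t)<40);v=s[m];k=np.polyfit(t[m],s[m],1);print("pad top slope deg",np.degrees(k[0]))
for lo in range(-20,20,4):
    m=(abs(h-68)<12)&(t>lo)&(t<lo+4)&(s<28)&(s>-20);print(lo,m.sum(),np.round(s[m].max() if m.any() else 0,1),np.round(h[m].max() if m.any() else 0,1),end=' | ')
E
python3 lat.py scene2.npz
```

```text
rib t 126 [-12.4  -8.    0.5   8.1  14.8]
rib s 126 [-4.5 -2.5  8.1 16.5 18.3]
rib h 126 [67.6 69.4 74.8 76.8 79.7]
pad t 32 65 [-31.6 -16.    1.4  28.8  29.7]
   s 65 [35.1 37.2 39.6 41.9 42.5]
pad t 40 123 [-31.1 -24.    0.2  24.1  29.6]
   s 123 [33.5 37.9 40.3 53.2 56.7]
pad t 48 152 [-29.  -22.1   0.1  24.8  29.5]
   s 152 [36.1 38.2 40.6 52.2 58.7]
pad t 56 173 [-30.3 -23.8   2.9  24.6  29. ]
   s 173 [30.8 31.8 38.2 41.  41.9]
pad top slope deg 1.185682475049571
-20 14 -2.2 79.2 | -16 9 -2.2 77.3 | -12 27 16.5 79.7 | -8 42 18.3 78.1 | -4 45 19.5 78.3 | 0 43 18.5 78.4 | 4 58 19.6 78.5 | 8 40 17.6 79.0 | 12 18 -2.4 78.9 | 16 34 -2.4 79.7 |
```

```bash
python3 -m handwheel '0 -0.0005 0.003 0 0 0 0;0 -0.0005 0.005 0 0 0 0;0 -0.0005 0.006 0 0 0 0;0 -0.0005 0.006 0 0 0 0;0 -0.0005 0.006 0 0 0 0' 50
python3 - <<'E'
from h import *
move((.5029,-.1284,.0515),175.28)
E
```

```text
clock: 7.98
tcp_pos: [0.5035, -0.1299, 0.0508]
orientation: [[-0.997, 0.082, 0.0], [0.082, 0.997, -0.0], [-0.0, -0.0, -1.0]]
contact_force: [-0.3, -0.9, 0.0]
finger_gap: 0.201
grasp_force: 50.0
tool shift mm [ 0.7  1.5 -0.7] rz 0.04 | tcp [ 503.5 -129.9   50.8] yaw 175.32 tilt [-0.02 -0.01] F [-0.3 -0.9  0. ] gap 0.201 grip 50.0 t 7.98 q [-0.47  0.68  1.83 -0.    0.62 -1.96]
```

```bash
python3 -m handwheel '-0.003 0.0005 0.0005 0 0 0 0;-0.006 0.0005 0.0005 0 0 0 0;-0.009 0.0005 0.0005 0 0 0 0;-0.012 0.0005 0.0005 0 0 0 0;-0.014 0.0005 0.0005 0 0 0 0;-0.016 0.0005 0.0005 0 0 0 0;-0.016 0.0005 0.0005 0 0 0 0;-0.016 0.0005 0.0005 0 0 0 0'
python3 - <<'E'
from h import *
move((.5269,-.1322,.0515),175.28)
E
```

```text
clock: 8.65
tcp_pos: [0.5157, -0.1292, 0.0509]
orientation: [[-0.997, 0.081, -0.008], [0.081, 0.997, 0.003], [0.008, 0.002, -1.0]]
contact_force: [-8.1, 1.4, 11.3]
finger_gap: 0.202
grasp_force: 50.0
tool shift mm [-11.4  -2.1  -0.7] rz 0.09 | tcp [ 515.7 -129.2   50.9] yaw 175.37 tilt [0.45 0.12] F [-8.1  1.4 11.3] gap 0.202 grip 50.0 t 8.65 q [-0.46  0.69  1.8  -0.    0.66 -1.94]
```

```bash
python3 -m handwheel '0 0 -0.0008 0 0 0 0;0 0 -0.0008 0 0 0 0;0 0 -0.0008 0 0 0 0;0 0 -0.0008 0 0 0 0'
python3 - <<'E'
from h import *
move((.5269,-.1322,.0515),175.28)
E
```

```text
clock: 8.98
tcp_pos: [0.5191, -0.1304, 0.0508]
orientation: [[-0.997, 0.081, -0.001], [0.081, 0.997, 0.0], [0.001, 0.0, -1.0]]
contact_force: [-1.9, -0.1, 1.2]
finger_gap: 0.2
grasp_force: 50.0
tool shift mm [-7.9 -1.2 -0.7] rz 0.05 | tcp [ 519.1 -130.4   50.8] yaw 175.33 tilt [0.06 0.02] F [-1.9 -0.1  1.2] gap 0.2 grip 50.0 t 8.98 q [-0.46  0.7   1.79 -0.    0.65 -1.94]
```

```bash
python3 -m handwheel '-0.001 0 0 0 0 0 0;-0.002 0 0 0 0 0 0;-0.003 0 0 0 0 0 0;-0.004 0 0 0 0 0 0;-0.005 0 0 0 0 0 0;-0.006 0 0 0 0 0 0;-0.006 0 0 0 0 0 0;-0.006 0 0 0 0 0 0;-0.006 0 0 0 0 0 0'
python3 - <<'E'
from h import *
move((.5269,-.1322,.0515),175.28)
E
python3 lat.py new
```

```text
clock: 9.73
tcp_pos: [0.5215, -0.1303, 0.051]
orientation: [[-0.997, 0.08, -0.009], [0.08, 0.997, 0.002], [0.009, 0.001, -1.0]]
contact_force: [-9.7, -0.8, 8.8]
finger_gap: 0.204
grasp_force: 50.0
tool shift mm [-5.6 -1.5 -0.6] rz 0.11 | tcp [ 521.5 -130.3   51. ] yaw 175.39 tilt [0.5  0.09] F [-9.7 -0.8  8.8] gap 0.204 grip 50.0 t 9.73 q [-0.45  0.7   1.78 -0.    0.67 -1.94]
rib t 190 [-15.2 -11.   -2.7   8.8  14.5]
rib s 190 [-2.5  0.6 12.8 29.5 33.9]
rib h 190 [67.4 68.  69.7 77.  80.1]
pad t 32 66 [-31.  -16.8   0.5  28.6  29.6]
   s 66 [36.2 40.9 43.7 45.5 46.4]
pad t 40 112 [-30.  -24.7  -0.7  26.3  29.7]
   s 112 [39.2 41.9 44.8 55.6 58.3]
pad t 48 145 [-30.1 -21.2   4.9  26.6  29.2]
   s 145 [36.7 42.  44.3 54.1 59.4]
pad t 56 187 [-30.1 -24.3  -1.1  23.9  28.9]
   s 187 [32.5 35.1 42.3 44.7 46.2]
pad top slope deg -1.2754810372814933
-20 21 14.9 77.7 | -16 16 16.0 78.4 | -12 41 27.0 80.0 | -8 29 27.5 72.3 | -4 25 27.6 71.2 | 0 24 26.9 71.5 | 4 31 27.3 70.9 | 8 22 24.5 79.2 | 12 16 14.8 77.5 | 16 35 15.2 79.1 |
```

```bash
python3 -m handwheel '0 0 -0.0006 0 0 0 0;0 0 -0.0006 0 0 0 0;0 0 -0.0006 0 0 0 0;0 0 -0.0006 0 0 0 0;0 0 -0.0006 0 0 0 0;0 0 -0.0006 0 0 0 0'
python3 - <<'E'
from h import *
move((.5269,-.1322,.0515),175.28)
E
```

```text
clock: 10.28
tcp_pos: [0.5226, -0.1304, 0.051]
orientation: [[-0.997, 0.081, -0.006], [0.081, 0.997, 0.002], [0.006, 0.001, -1.0]]
contact_force: [-6.8, -0.2, 2.3]
finger_gap: 0.202
grasp_force: 50.0
tool shift mm [-4.4 -1.4 -0.6] rz 0.08 | tcp [ 522.6 -130.4   51. ] yaw 175.36 tilt [0.37 0.08] F [-6.8 -0.2  2.3] gap 0.202 grip 50.0 t 10.28 q [-0.45  0.7   1.78 -0.    0.67 -1.94]
```

```bash
python3 -m handwheel '-0.001 0 -0.0002 0 -0.2 0 0;-0.002 0 -0.0004 0 -0.4 0 0;-0.003 0 -0.0006 0 -0.5 0 0;-0.004 0 -0.0006 0 -0.5 0 0;-0.005 0 -0.0006 0 -0.5 0 0;-0.005 0 -0.0006 0 -0.5 0 0;-0.005 0 -0.0006 0 -0.5 0 0;-0.005 0 -0.0006 0 -0.5 0 0;-0.005 0 -0.0006 0 -0.5 0 0;-0.005 0 -0.0006 0 -0.5 0 0'
cat > pt.py <<'E'
from h import *
import sys
move((.5269,-.1322,.0515),175.28)
p,d,c=cap("scene");np.savez("last.npz",p=p,d=d)
cv2.imwrite(sys.argv[1],cv2.resize(p[240:310,185:265],(800,600) if 0 else (680,595),interpolation=cv2.INTER_CUBIC)[:,:,::-1])
E
python3 pt.py pics/pt1.png
```

```text
clock: 11.12
tcp_pos: [0.5261, -0.1306, 0.0508]
orientation: [[-0.997, 0.081, -0.001], [0.081, 0.997, 0.002], [0.001, 0.002, -1.0]]
contact_force: [-8.8, -1.5, -0.2]
finger_gap: 0.199
grasp_force: 50.0
tool shift mm [-0.9 -1.5 -0.7] rz 0.09 | tcp [ 526.1 -130.6   50.8] yaw 175.37 tilt [0.07 0.11] F [-8.8 -1.5 -0.2] gap 0.199 grip 50.0 t 11.12 q [-0.45  0.7   1.78  0.    0.67 -1.94]
```

View pics/pt1.png

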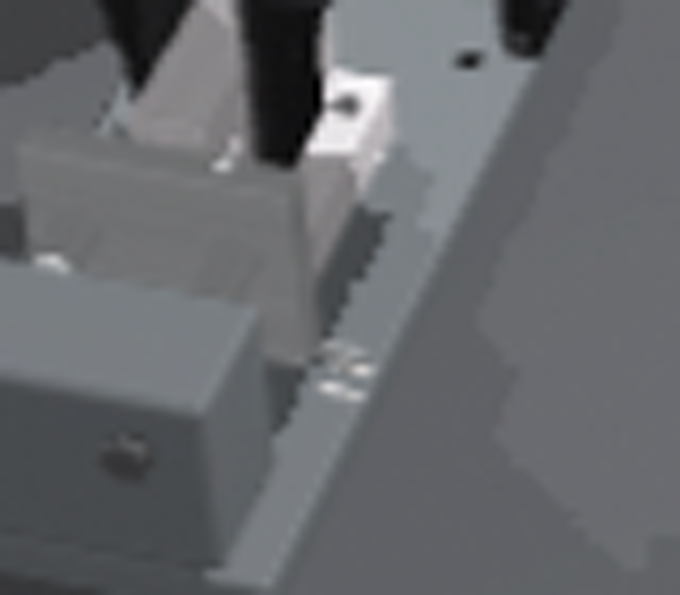

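The pointer at about (328,352) stands near the first white line (350,352), and the second line is at (345,388). That puts the stop at roughly 8.5 mm, so about 4 mm more is needed.

```bash
python3 -m handwheel '-0.001 0 0 0 -0.1 0 0;-0.002 0 0 0 -0.2 0 0;-0.003 0 0 0 -0.2 0 0;-0.004 0 0 0 -0.2 0 0;-0.0045 0 0 0 -0.2 0 0;-0.0045 0 0 0 -0.2 0 0;-0.0045 0 0 0 -0.2 0 0;-0.0045 0 0 0 -0.2 0 0;-0.0045 0 0 0 -0.2 0 0;-0.0045 0 0 0 -0.2 0 0;-0.0045 0 0 0 -0.2 0 0;-0.0045 0 0 0 -0.2 0 0'
python3 pt.py pics/pt2.png; python3 - <<'E'
from h import *
c=r.camera_params("scene");a=np.radians(-4.72);e=np.array([np.cos(a),np.sin(a)]);n=np.array([-e[1],e[0]])
S=[]
for f in("scene0.npz","scene2.npz","last.npz"):
    z=np.load(f);C=cloud(c,z["d"]);q=C[...,:2]-np.array([.5198,-.1298]);s=q@e*1000;t=q@n*1000;h=C[...,2]*1000
    v=s[(h>40)&(h<60)&(s>33)&(s<60)&(abs(t)<28)&(abs(t)>16)]
    w=s[(h>40)&(h<56)&(s>33)&(s<60)&(abs(t)<7)]
    print(f,len(v),np.median(v),len(w),np.median(w))
E
```

```text
clock: 12.17
tcp_pos: [0.5288, -0.1308, 0.0508]
orientation: [[-0.997, 0.08, -0.001], [0.08, 0.997, 0.003], [0.001, 0.002, -1.0]]
contact_force: [-13.1, -2.3, 1.4]
finger_gap: 0.205
grasp_force: 50.0
tool shift mm [ 1.8 -1.6 -0.7] rz 0.11 | tcp [ 528.8 -130.8   50.8] yaw 175.39 tilt [0.08 0.14] F [-13.1  -2.3   1.4] gap 0.205 grip 50.0 t 12.17 q [-0.45  0.7   1.77  0.    0.67 -1.94]
scene0.npz 138 41.26150012428961 46 39.52484111182853
scene2.npz 134 41.17722242898073 40 39.65710165265208
last.npz 107 51.39758104006606 40 50.75206735093584
```

View pics/pt2.png

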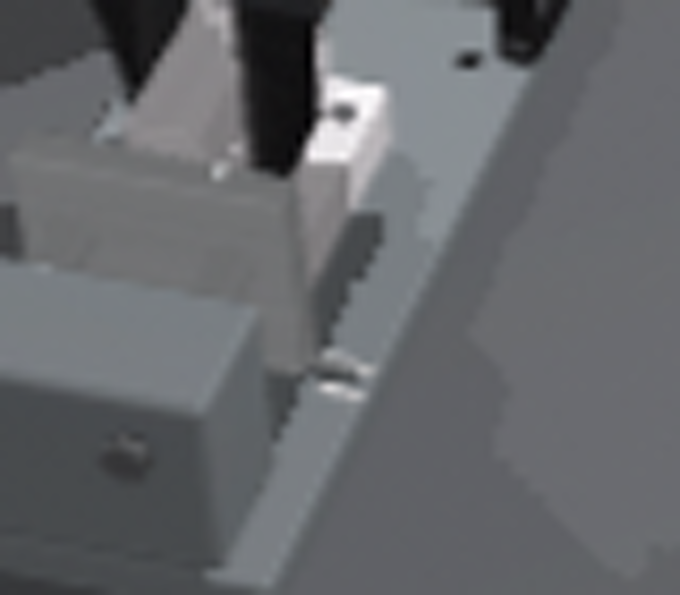

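The pointer at about (342,373) now stands between the two lines. Depth gives roughly 11.2 mm, so I'll add a touch more and hold.

```bash
python3 -m handwheel '-0.0006 0 0 0 0 0 0;-0.0012 0 0 0 0 0 0;-0.0012 0 0 0 0 0 0;-0.0012 0 0 0 0 0 0;-0.0012 0 0 0 0 0 0;-0.0012 0 0 0 0 0 0;-0.0012 0 0 0 0 0 0;-0.0012 0 0 0 0 0 0;-0.0012 0 0 0 0 0 0;-0.0012 0 0 0 0 0 0;-0.0012 0 0 0 0 0 0;-0.0012 0 0 0 0 0 0'
python3 pt.py pics/pt3.png; python3 - <<'E'
from h import *
c=r.camera_params("scene");a=np.radians(-4.72);e=np.array([np.cos(a),np.sin(a)]);n=np.array([-e[1],e[0]])
for f in("scene0.npz","last.npz"):
    z=np.load(f);C=cloud(c,z["d"]);q=C[...,:2]-np.array([.5198,-.1298]);s=q@e*1000;t=q@n*1000;h=C[...,2]*1000
    v=(h>40)&(h<60)&(s>33)&(s<60)&(abs(t)<28)&(abs(t)>16);print(np.median(s[v]))
m=(h>66)&(h<73)&(s>10)&(s<46)&(abs(t)<14);print("rib t",m.sum(),np.percentile(t[m],[3,50,97]),"h",np.median(h[m]))
E
```

```text
clock: 13.22
tcp_pos: [0.5296, -0.1308, 0.0508]
orientation: [[-0.997, 0.08, -0.002], [0.08, 0.997, 0.003], [0.002, 0.003, -1.0]]
contact_force: [-12.5, -2.8, 2.9]
finger_gap: 0.206
grasp_force: 50.0
tool shift mm [ 2.5 -1.6 -0.7] rz 0.12 | tcp [ 529.6 -130.8   50.8] yaw 175.4 tilt [0.13 0.15] F [-12.5  -2.8   2.9] gap 0.206 grip 50.0 t 13.22 q [-0.45  0.7   1.77  0.    0.68 -1.94]
41.26150012428961
52.14217466490589
rib t 145 [-11.20517094  -1.11573791  10.45949732] h 69.24450123362492
```

View pics/pt3.png

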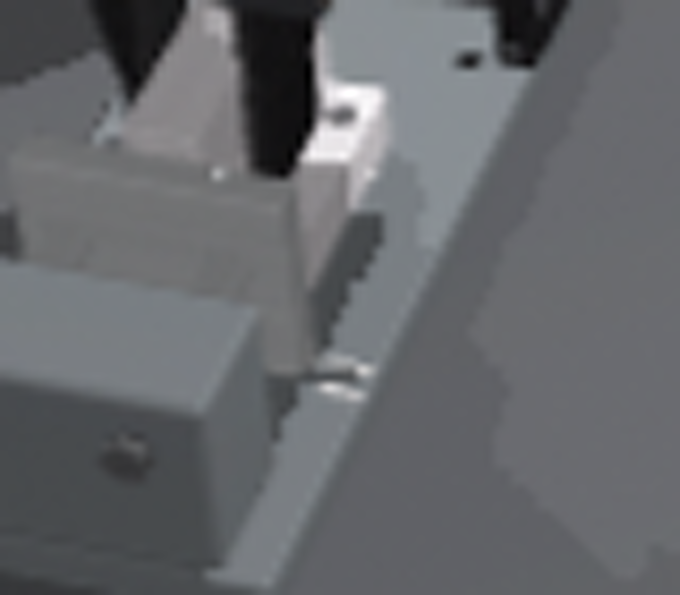

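The pointer at (340,376) is midway between the two white lines, and the carrier is flat and square behind the stop. Handing in.

```bash
python3 -c "
from station import r
print(r.sign_off())"
```

```text
the job is handed in; nothing more can be done
None
```

I turned the range switch to three dots and handed in with the carrier gripped, flat and square, pressed on the stop with its pointer midway between the white lines (about 9–10 N); the ring gauges and micrometer stand were left alone.

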